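Change the staking fixture over to the short housing and load one

ROBOT

A 6-joint arm with a two-finger parallel gripper is mounted at the origin on a cart in front of the work surface, level with it; the furniture and walls round the work are solid. World frame = base frame: x ahead of the robot, y to its left, z up, the work surface at z = 0. Lengths are in mm, angles in rad, forces in N, time in s.
With the tool pointing down it reaches from about 275 to 825 mm from the base axis. Payload 4.9 kg.
Tool frame: the origin (TCP) lies at the very end of the fingers, on their centre line; the grasp point (between the pads) lies 19 mm behind it; z points along the fingers, y is the direction in which the jaws open and shut (so a half turn about z gives the same grasp; the last joint's range is limited). The gripper opens to 85 mm and grips with 20 to 120 N. Pads are 22 mm wide; open, the fingers measure 114 mm over their backs; the gripper's body (76 mm by 85 mm) begins 54 mm behind the grasp point. The pads swing forward as they close: fully open they stand 13 mm farther back than shut.
Start: joints at [-1.322, 0.326, -0.193, 1.052, 0, 1.437], TCP at [205.449, -510.205, 231.281] pointing down, gripper open.
Joint ranges: [-2.65, 2.65], [-0.97, 1.79], [-1.3, 1.35], [-1.93, 2.1], [-1.47, 1.37], [-3.14, 3.14]. Speed limits (rad/s): [2.57, 2.57, 3.14, 3.14, 3.14, 3.14].

INTERFACE

Orientations are given as [roll, pitch, yaw] about the fixed x, y, z axes, in that order (R = Rz(yaw) Ry(pitch) Rx(roll)).
In Python, from bench import bot, solve_ik, imaging gives the robot as it stands. Calls block until the motion is done:
- bot.move_ptp(position, orientation): joint-space move of the TCP to a pose.
- bot.movel(position, rot=None, max_speed=150, threshold=None): straight line of the TCP; rot=None keeps the orientation; max_speed is the mean speed in mm/s. With threshold (N) it stops when the force on the tool has changed by that much, and returns True; else False.
- bot.move_j(angles): joint-space move.
- bot.grip(opening, effort=None): opening from 0.0 (shut) to 1.0 (fully open); effort is the grip in N (None keeps the last); returns when the fingers have stopped.
- bot.dwell(seconds).
- solve_ik(position, orientation): joint angles nearest the present ones, or None.
- bot.get_state(): the state.
- imaging.capture(name): name is "scene" or "top" or "wrist"; returns the picture (384x512x3 uint8, blue, green, red); there is no depth.
- imaging.camera_model(name): a dict with "K" (3x3 intrinsics, pixels), "position" and "rotation" of the camera in the world. Camera axes: x right, y up, looking along -z (the intrinsics and any distortion apply to the point x, -y, -z); pixel columns grow to the right and rows downward; lengths in mm; the calibration is good to about 2 mm. A picture is of the moment at which its call begins: read the wrist's pose just before it. camera_model takes no time and is no camera call; for the wrist camera it gives the pose at the moment of the call.
A pose or a line that the arm cannot do raises bot.IKError and nothing moves.
- bot.sign_off(): hands the job in, once; it reports no verdict.
The state is a dict: "t": time; "qpos": joint angles; "joint_velocities": joint speeds; "effort": joint torques, N m; "tcp_pos": TCP position; "orientation": TCP orientation; "contact_force": force on the tool from outside, world axes, zero at the start; "wrist_torque": the same for the moment, N m; "opening": opening from 0.0 (shut) to 1.0 (fully open).
Only numpy, scipy, OpenCV 4.12 (cv2) and the standard library are available. Lean on these libraries where they do the work, as an engineer would, in place of code of your own. Each camera call takes 0.05 s, during which the arm holds its last target.

TASK

Set the staking fixture up for the short black housing: first put the thick slotted spacer from the stand astride the stop's thin stem, between stop head and block, down on the base plate. Then lay the short housing (one boss) on the plate before the guides, push it lengthwise through them under the staking head until it has driven the stop back hard against the spacer, and slide the lock bolt fully in behind it. Leave the thin spacer and the longer housings where they are.

Things in the scene. Friction and masses are not known exactly. Their poses are not given: they have to be found in the camera images.
- fixture: Fixed staking fixture on an aluminium plate 283x116x10 mm. Origin: table level, under the crossing of nest centreline and lock bolt. x = loading direction (roughly the robot's left), y = towards the bolt handle (roughly the robot), z up; 'x 40' below means 40 mm in this frame. The plate runs x -125 to 158; its top, the bed, is at z 10; the part x -125 to -66 is clear, to lay a housing on.
- guide_mouth (a point): Middle of the mouth of the guides, on the bed at x -66. Two dark rails, 16 high, 10 thick, converge from an inside width of 90 here to 47 at x -8; after a gap of 16 mm for the bolt, parallel nest rails run x 8 to 62, inside width 46.5. Axes as the fixture's.
- nest_home (a point): Where the middle of the short housing (12 mm above the bed) is when home: x 39.5, z 22; its rear end is then at x 6.5, its front on the stop. Axes as the fixture's.
- head_edge (a point): Lower edge (x 4, z 60), on the loading side, of the grey staking head that hangs over the nest: x 4 to 56, y -20 to 20, z 60 to 148; its nose reaches down to z 46 at x 39.5. Its column, at the back, is x 19 to 49, y -74 to -52, z up to 160. An upright gripper strikes the head before the housing is home: lean the tool back towards -x, 25 to 45 degrees, for the push. Push at mid width.
- stem_gap (a point): Middle of the bare part of the stop's stem: x 116.5, z 24. The stem (10 mm round, on the centreline along x) is bare from the back of the stop's head at x 104.5 (joint 0) to the stop block (x 128.5 to 151, y -20 to 20, up to z 42): a 24 mm gap for the 16 mm spacer, whose slot goes over the stem from above. Axes as the fixture's.
- stop (a joint): Travel of the stop plunger along the fixture's +x, m: 0 = forward, 0.008 = its head tight on the 16 mm spacer against the block. Its round head (22 mm diameter, 40 long, axis z 24) starts at x 64.5 when the joint is 0. It slides stiffly (1.5 N) and stays where it is left, no spring.
- bolt (a joint): Lock bolt, m: drawn out at about 0 (starts -0.006 to 0.003), 0.030 = fully in. It moves along the fixture's -y at x 0, stiffly (1.5 N), and stays. A 10 mm rod with a round end, axis z 22; fully in its end is 3 mm past the centreline. It passes only behind a housing that is home.
- bolt_handle (a point): Grip point of the bolt's handle, an upright post 12 mm thick, z 36 to 72 free; this point is at z 56, x 0, and y 94 mm when the bolt joint is 0 (y 64 when fully in). The bolt's guide block (up to z 34) ends at y 55.
- stand: Fixed black stand of the spacers, 104x66 mm, 34 mm high, origin under its centre; its floor is at z 8. A steel bar 8 mm thick runs along its x axis at z 22; the two spacers stand astride it at x +20 and -20 mm (which is which varies) and lift off straight up.
- spacer_thick_tab (a point): Thick slotted steel spacer, 16 mm thick (its x), an upside-down U with a grip tab: 34 mm wide (its y) up to 36 mm above the feet, above that a tab 22 mm wide up to 74 mm; slot 16 mm wide, 22 mm high, open at the feet. The point is mid tab, 56 mm above the feet (z 66 when it stands on the fixture's bed). 0.13 kg. Same either way round.
- spacer_thin_tab (a point): Thin slotted spacer, the same but 6 mm thick, for the longer housings; not used now, leave it standing. Same point.
- housing_mid (a point): Short black moulded housing, 66 long (its x) x 44 wide (its y) x 24 mm high, vertical corners rounded 8 mm, one round boss 20 mm across, 4 mm high, on the middle of its top. The point is its middle, 12 mm above its underside. About 0.06 kg. Same either way round.
- long_a_mid (a point): A longer black housing, 76x44x24 mm, with two bosses; leave it. The point is its middle.
- long_b_mid (a point): Another longer black housing, 76x44x24 mm, with two bosses; leave it. The point is its middle.
Things that resemble listed ones, but are neither listed nor needed, are in the scene too. Leave any turquoise look-alike of the part that bears housing_mid alone.

How it is judged (in metres and radians):
On the way, in this order (a step that is already met when the one before it is completed fails the run):
1. the thick spacer stands astride the stop's stem, feet on the base plate, between head and block (x of spacer_thick_tab in the frame of fixture between 0.11 and 0.1225 m and y of spacer_thick_tab in the frame of fixture between -0.005 and 0.005 m and z of spacer_thick_tab in the frame of fixture below 0.069 m and angle between spacer_thick_tab's own z axis and vertical below 0.2 rad and value of joint bolt below 0.008 m), for 0.2 s.
2. the short housing is home: centred in the nest, the stop driven back against the spacer (x of housing_mid in the frame of fixture between 0.0375 and 0.0415 m and y of housing_mid in the frame of fixture between -0.0025 and 0.0025 m and angle between the x axis of housing_mid and the x axis of fixture, either way round below 0.06 rad and value of joint stop above 0.006 m), for 0.2 s.
At the end, for the whole second after the job is handed in: Thick spacer upright astride the stem, feet on the plate (3 mm), x 110 to 122.5 mm, within 5 mm of the centreline; short housing in the nest, middle at x 37.5 to 41.5 mm, within 2.5 mm of the centreline and 0.06 rad; stop pushed back 6 to 9.5 mm; bolt in by 27 mm or more (fixture frame) (all of step 2 and x of spacer_thick_tab in the frame of fixture between 0.11 and 0.1225 m and y of spacer_thick_tab in the frame of fixture between -0.005 and 0.005 m and z of spacer_thick_tab in the frame of fixture below 0.069 m and angle between spacer_thick_tab's own z axis and vertical below 0.2 rad and z of housing_mid in the frame of fixture below 0.025 m and value of joint stop below 0.0095 m and value of joint bolt above 0.027 m); the robot touches nothing.
It fails at once if the thin spacer is moved by more than 15 mm (distance of spacer_thin_tab from where it was at the start of the episode above 0.015 m).
It fails at once if a longer housing is moved by more than 15 mm (distance of any of long_a_mid, long_b_mid from where it was at the start of the episode above 0.015 m).
It also fails if it takes over 72 s, if anything falls off the work surface, if the arm or the gripper's body presses on something with over 40 N, if the wrist force passes 120 N, or if a joint passes its speed limit or range.

## Working session

There is one attempt and no reset: what is moved stays moved. The work goes in short steps, each a Python script; the robot and the scene stay as the last script left them, time stands still between calls to the robot, and variables do not carry over. Pictures are saved under pics/ and viewed, and the job is handed in when it is done.

```bash
ls; mkdir -p pics
python3 - <<'E'
from bench import bot, solve_ik, imaging
import cv2
for n in ("scene","top","wrist"):
    im=imaging.capture(n); cv2.imwrite(f"pics/{n}0.png",im)
    m=imaging.camera_model(n); print(n,m)
print(bot.get_state())
E
```

```text
pics
scene {'K': array([[424.84080854,   0.        , 255.66894986],
       [  0.        , 424.84080854, 186.90290776],
       [  0.        ,   0.        ,   1.        ]]), 'position': array([ 69.06685138, 779.37651484, 936.56534785]), 'rotation': array([ 0.76878915, -0.00386574, -2.64602489])}
top {'K': array([[444.25449694,   0.        , 245.09489157],
       [  0.        , 444.25449694, 192.42346068],
       [  0.        ,   0.        ,   1.        ]]), 'position': array([ 279.0980166 ,   37.10837092, 1576.95072829]), 'rotation': array([ 0.13774888,  0.00651545, -1.5431232 ])}
wrist {'K': array([[306.21398551,   0.        , 255.88210171],
       [  0.        , 306.21398551, 194.8363689 ],
       [  0.        ,   0.        ,   1.        ]]), 'position': array([ 278.83961098, -479.36166075,  373.15273266]), 'rotation': array([-3.17225016e-01,  1.03891071e-03, -1.18952049e+00])}
{'t': 0.15, 'qpos': array([-1.32219671e+00,  3.26718362e-01, -1.93346862e-01,  1.05198231e+00,
       -1.16347473e-05,  1.43659385e+00]), 'joint_velocities': array([ 1.51341716e-04, -1.47017152e-03,  2.44595678e-03, -6.96115278e-05,
        1.47495421e-03, -1.27582639e-03]), 'effort': array([-2.00884874e-04, -4.43708754e+01,  2.62661111e+01,  1.05111633e-02,
       -9.26606845e-05,  1.81969256e-05]), 'tcp_pos': array([ 205.3366885 , -509.77176312,  230.71458708]), 'orientation': array([-3.14035114e+00, -1.55880863e-04,  3.82802008e-01]), 'contact_force': array([-0.16162307,  0.03084436,  0.59307375]), 'wrist_torque': array([ 0.00736422, -0.07243801,  0.04283069]), 'opening': 0.9996825500915901}
```

View pics/scene0.png

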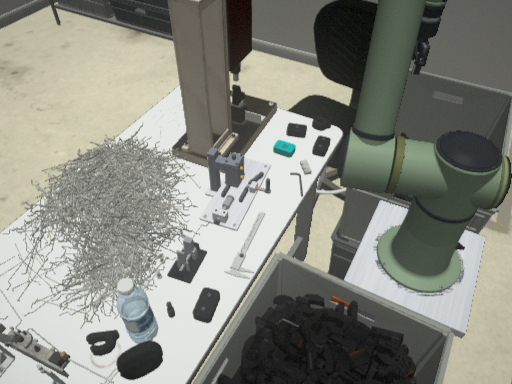

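View pics/top0.png

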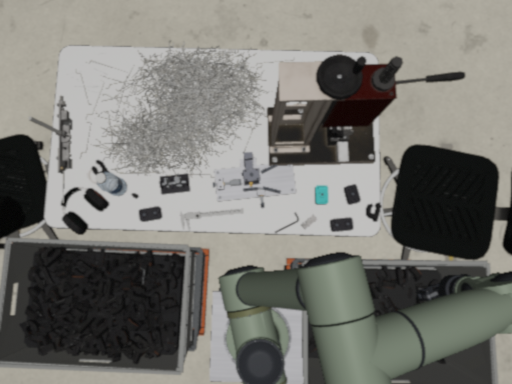

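View pics/wrist0.png

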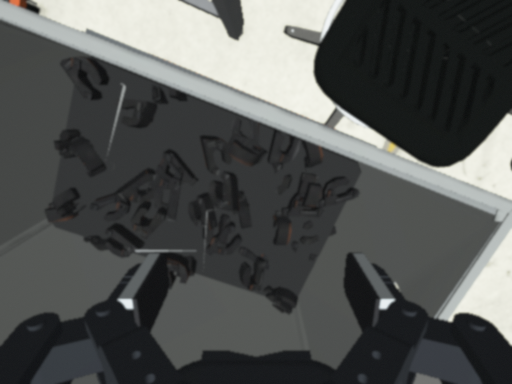

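```bash
cat > h.py <<'E'
from bench import bot, solve_ik, imaging
import numpy as np, cv2
from scipy.spatial.transform import Rotation as R
def rot(rpy): return R.from_euler('xyz',rpy).as_matrix()
def proj(m,P):
    c=(np.atleast_2d(P)-m['position'])@rot(m['rotation'])
    c=c*[1,-1,-1]; p=c@m['K'].T; return p[:,:2]/p[:,2:]
def back(m,uv,z):
    uv=np.atleast_2d(uv).astype(float); d=np.c_[uv,np.ones(len(uv))]@np.linalg.inv(m['K']).T
    d=(d*[1,-1,-1])@rot(m['rotation']).T
    s=(z-m['position'][2])/d[:,2:]; return m['position']+s*d
def crop(im,x0,y0,w,h,s,name):
    c=cv2.resize(im[y0:y0+h,x0:x0+w],None,fx=s,fy=s,interpolation=cv2.INTER_CUBIC); cv2.imwrite(name,c)
E
python3 - <<'E'
from h import *
t=cv2.imread('pics/top0.png'); s=cv2.imread('pics/scene0.png')
crop(t,130,145,260,95,3,'pics/t1.png')
crop(s,150,110,190,190,3,'pics/s1.png')
m=imaging.camera_model('top')
print(back(m,[(150,214),(352,194),(342,224),(321,194),(174,184),(213,200),(295,180)],10).round(0))
E
```

```text
[[ 410.  388.   10.]
 [ 500. -327.   10.]
 [ 393. -291.   10.]
 [ 498. -217.   10.]
 [ 520.  308.   10.]
 [ 466.  167.   10.]
 [ 546. -124.   10.]]
```

View pics/t1.png

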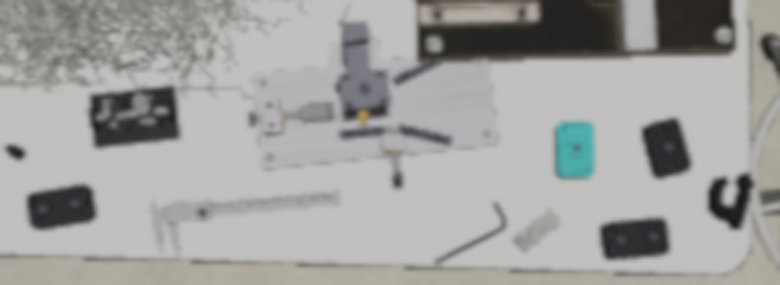

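View pics/s1.png

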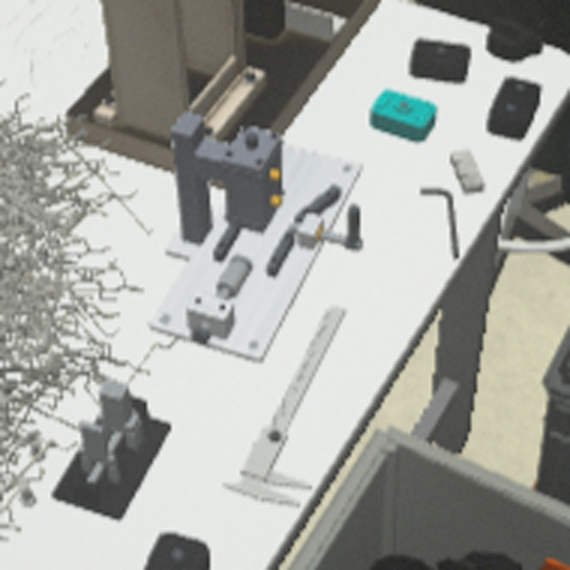

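```bash
cat >> h.py <<'E'
def fit_cam():
    s=bot.get_state(); m=imaging.camera_model('wrist'); T=rot(s['orientation'])
    return T.T@(m['position']-s['tcp_pos']), T.T@rot(m['rotation'])
E
python3 - <<'E'
from h import *
p,r=fit_cam(); print(p,r)
for P,o in [((430,-200,330),(np.pi,0,0)),((430,-200,330),(np.pi,0,np.pi/2)),((430,-200,330),(np.pi,0,-np.pi/2)),((430,-250,330),(np.pi,0,np.pi))]:
    q=solve_ik(P,o); print(q)
    T=rot(o); c=np.array(P)+T@p; v=T@r@[0,0,-1]; print(c, c+v*(c[2]/-v[2]))
E
```

```text
[  79.56392203   -0.93099721 -142.42469874] [[-1.52633468e-03  9.50055432e-01  3.12077470e-01]
 [ 9.99998815e-01  1.51340477e-03  2.83629722e-04]
 [-2.02835574e-04  3.12077533e-01 -9.50056615e-01]]
[-0.59118006  0.13428473 -0.18965215  1.24685944  0.          2.5504126 ]
[ 509.56392203 -199.06900279  472.42469874] [ 354.38042857 -198.92796521    0.        ]
[-0.59118006  0.13428473 -0.18965215  1.24685944  0.          0.97961627]
[ 429.06900279 -120.43607797  472.42469874] [ 428.92796521 -275.61957143    0.        ]
[-0.59118006  0.13428473 -0.18965215  1.24685944  0.         -2.16197638]
[ 430.93099721 -279.56392203  472.42469874] [ 431.07203479 -124.38042857    0.        ]
[-0.67514411  0.17938425 -0.13550034  1.25591174  0.         -0.67514411]
[ 350.43607797 -250.93099721  472.42469874] [ 505.61957143 -251.07203479    0.        ]
```

Run:
```python
from h import *
for i,P in enumerate([(400,-270,220),(400,10,260),(420,270,220)]):
    bot.move_ptp(P,(np.pi,0,np.pi)); m=imaging.camera_model('wrist'); im=imaging.capture('wrist')
    cv2.imwrite(f'pics/w{i}.png',im); np.savez(f'w{i}.npz',**m)
    print(bot.get_state()['t'],m['position'])
    crop(im,0,0,512,384,1.5,f'pics/w{i}b.png')
```

```text
2.0917 [ 318.76369551 -269.60223654  362.48714903]
3.2333 [319.18489859  10.06670635 402.39444917]
4.3167 [339.24630152 269.77312147 362.41226871]
```

View pics/w0b.png

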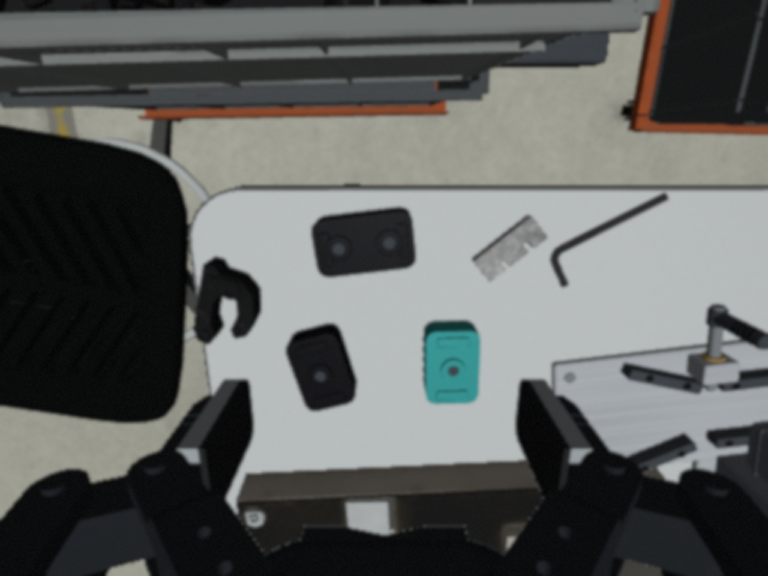

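View pics/w1b.png

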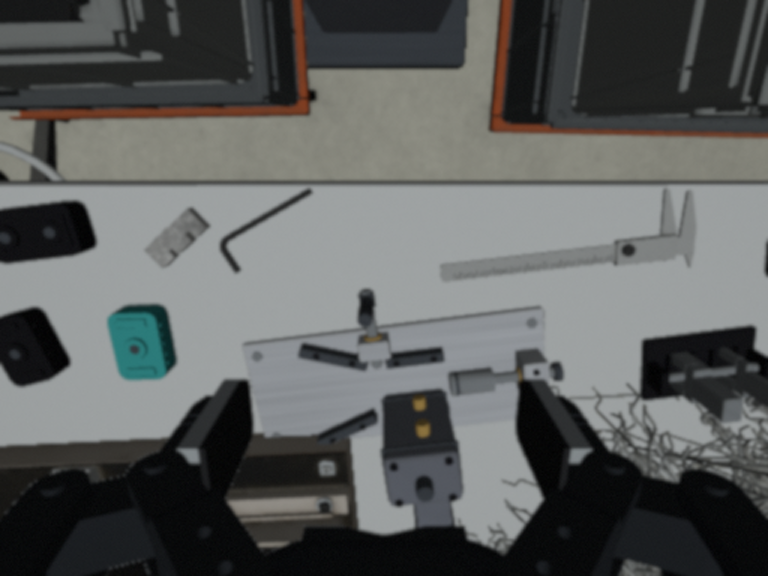

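View pics/w2b.png

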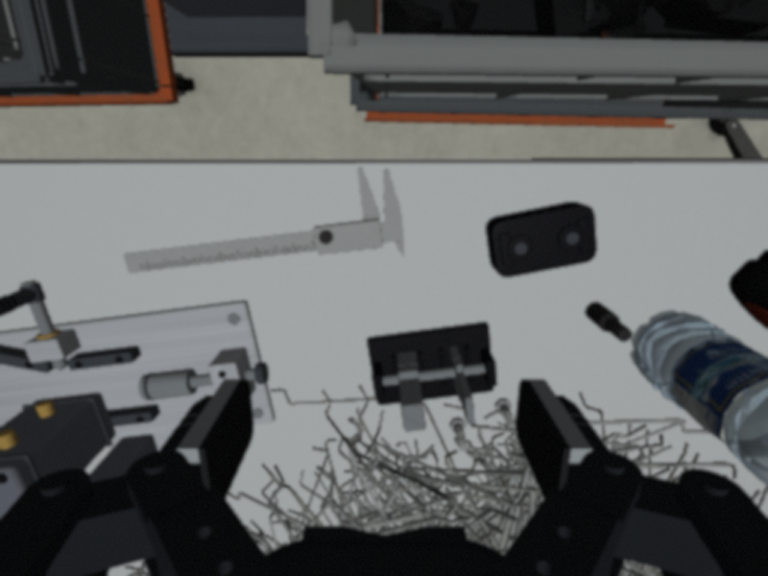

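Run:
```python
from h import *
i=[cv2.imread(f'pics/w{k}.png') for k in range(3)]
crop(i[1],155,190,225,110,3.5,'pics/c1.png')
crop(i[2],235,205,110,90,7,'pics/c2.png')
crop(i[0],180,205,150,80,5,'pics/c0.png')
```

```text
(no output)
```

View pics/c0.png

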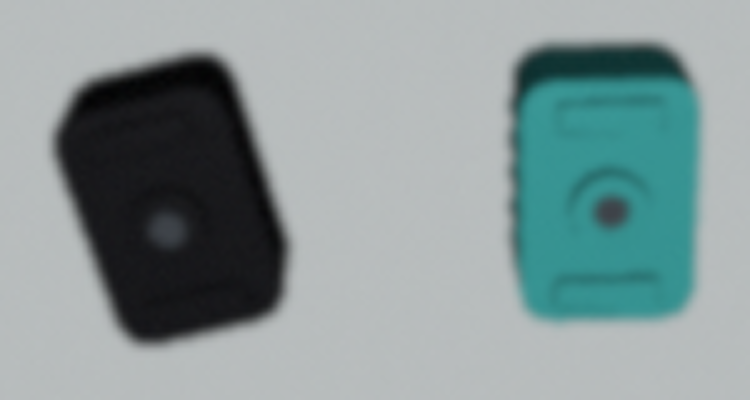

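View pics/c1.png

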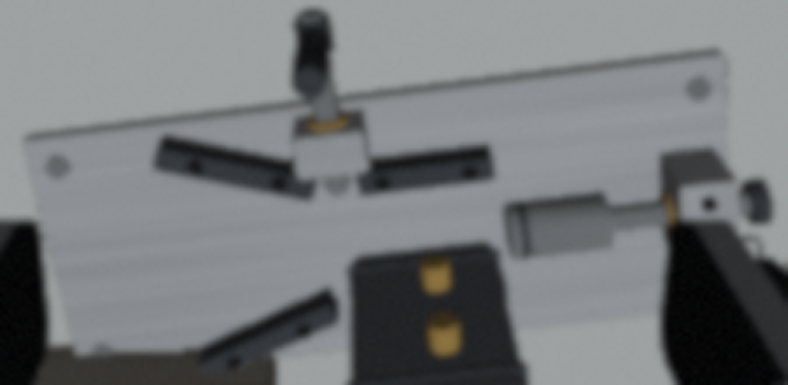

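View pics/c2.png

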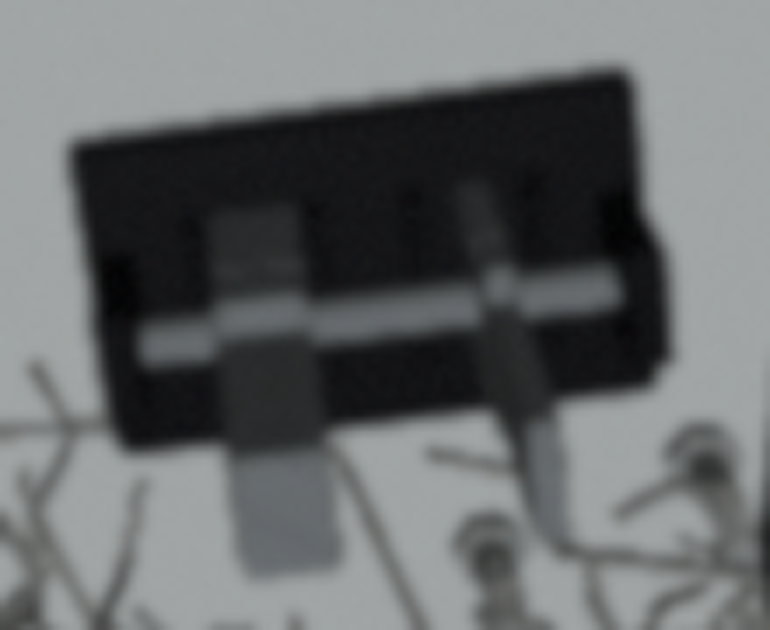

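```bash
cat > fit.py <<'E'
from h import *
from scipy.optimize import least_squares
def load(k): return dict(np.load(f'w{k}.npz'))
def F(p,P): # fixture->world
    c,s=np.cos(p[2]),np.sin(p[2]); P=np.atleast_2d(P).astype(float)
    return np.c_[p[0]+c*P[:,0]-s*P[:,1], p[1]+s*P[:,0]+c*P[:,1], P[:,2]]
def box(x0,x1,y0,y1,z0,z1):
    v=[(x,y,z) for x in(x0,x1) for y in(y0,y1) for z in(z0,z1)]
    e=[(a,b) for a in range(8) for b in range(a) if bin(a^b).count('1')==1]
    return v,e
def draw(im,m,p,boxes,x0,y0,s,col=(0,0,255)):
    for b in boxes:
        v,e=box(*b); q=(proj(m,F(p,v))-[x0,y0]+.5)*s
        for a,c in e: cv2.line(im,tuple(map(int,q[a].round())),tuple(map(int,q[c].round())),col,1,cv2.LINE_AA)
FIX=[(-125,158,-58,58,0,10),(128.5,151,-20,20,10,42),(8,62,23.25,33.25,10,26),(8,62,-33.25,-23.25,10,26),(64.5,104.5,-11,11,13,35),(4,56,-20,20,60,148)]
E
python3 - <<'E'
from fit import *
m=load(1)
P=[(-125,58,10),(158,58,10),(-125,-58,10)]
uv=np.array([(30,141),(724,57),(75,352)])/3.5+[155,190]-.5+.14
r=least_squares(lambda p:(proj(m,F(p,P))-uv).ravel(),[480,40,1.6]); print(r.x,r.fun.round(2))
np.save('fx.npy',r.x)
for k,c in ((1,(155,190,225,110,3.5)),(2,(0,195,190,100,4)),):
    m=load(k); crop(cv2.imread(f'pics/w{k}.png'),*c,'pics/o.png'); im=cv2.imread('pics/o.png')
    draw(im,m,r.x,FIX,c[0],c[1],c[4]); cv2.imwrite(f'pics/o{k}.png',im)
E
```

```text
[538.70915992   6.42004911   1.67549147] [-2.83 -3.94  2.83 -0.22 -0.07  5.68]
```

View pics/o1.png

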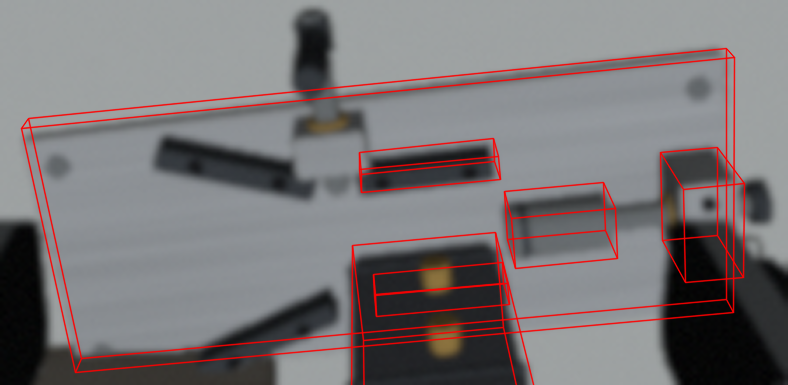

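View pics/o2.png

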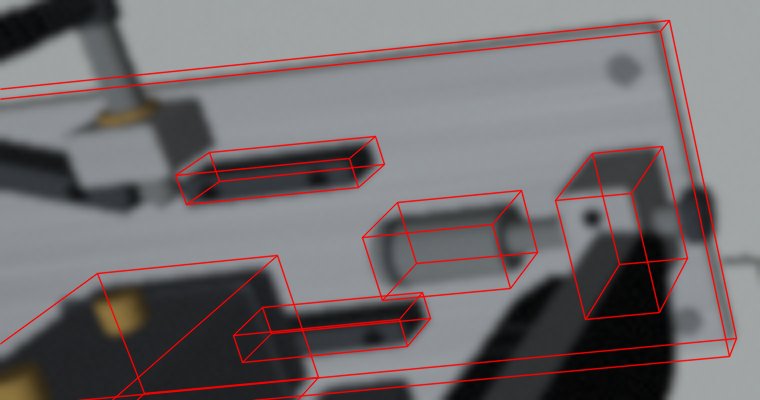

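Run:
```python
from h import *
i=[cv2.imread(f'pics/w{k}.png') for k in range(3)]
a=cv2.resize(i[2][195:290,40:185],None,fx=5.4,fy=5.4,interpolation=cv2.INTER_CUBIC);cv2.imwrite('pics/d2.png',cv2.convertScaleAbs(a,alpha=1.5))
a=cv2.resize(i[1][190:270,240:380],None,fx=5.6,fy=5.6,interpolation=cv2.INTER_CUBIC);cv2.imwrite('pics/d1.png',cv2.convertScaleAbs(a,alpha=1.5))
```

```text
(no output)
```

View pics/d2.png

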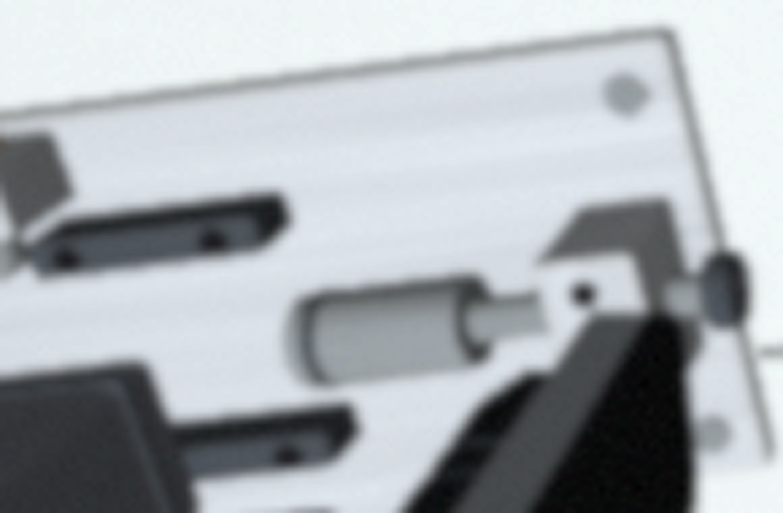

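View pics/d1.png

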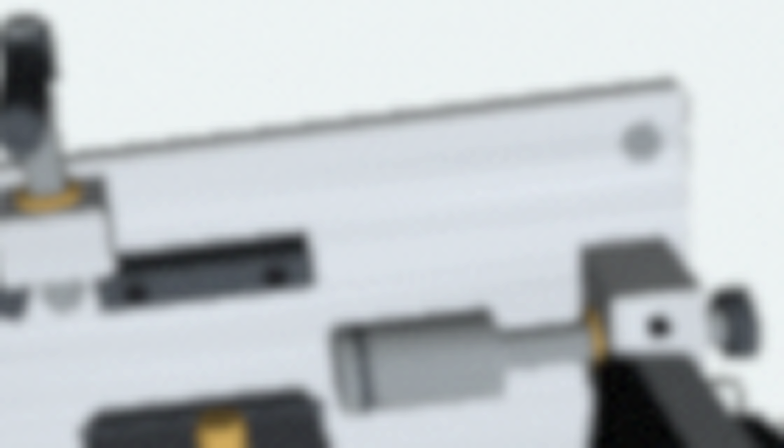

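```bash
cat > fit2.py <<'E'
from fit import *
m1,m2=load(1),load(2)
P1=[(158,58,10),(128.5,20,10),(151,20,10),(128.5,20,42),(151,20,42),(62,23.25,26),(62,33.25,10),(8,23.25,26)]
u1=np.array([(682,90),(583,245),(666,238),(611,294),(694,287),(312,282),(305,235),(100,305)])/5.6+[240,190]-.41
P1.append((-125,58,10)); u1=np.r_[u1,[np.array((30,140))/3.5+[155,190]-.36]]
P2=[(158,58,10),(158,-58,10),(128.5,20,10),(151,20,10),(128.5,20,42),(151,20,42),(62,23.25,26),(62,33.25,10),(8,23.25,26),(62,-23.25,10),(62,-33.25,26)]
u2=np.array([(668,38),(772,460),(583,209),(667,201),(540,262),(636,253),(270,246),(280,196),(38,275),(350,407),(335,462)])/5.4+[40,195]-.41
def sh(m,d): m=dict(m); m['position']=m['position']+d; return m
def res(p,o1,o2,w=(1,1)): return np.r_[w[0]*(proj(sh(m1,o1),F(p,P1))-u1).ravel(),w[1]*(proj(sh(m2,o2),F(p,P2))-u2).ravel()]
E
python3 - <<'E'
from fit2 import *
z=np.zeros(3); k=dict(loss='soft_l1')
for nm,f,x0 in [('both',lambda x:res(x,z,z),[540,7,1.67]),('w1',lambda x:res(x,z,z,(1,0)),[540,7,1.67]),('w2',lambda x:res(x,z,z,(0,1)),[540,7,1.67]),
  ('z',lambda x:res(x[:3],[0,0,x[3]],[0,0,x[3]]),[540,7,1.67,0])]:
    r=least_squares(f,x0,**k); n=len(P1)*2; print(nm,r.x.round(3)); print(r.fun[:n].reshape(-1,2).round(1).tolist()); print(r.fun[n:].reshape(-1,2).round(1).tolist())
    if nm=='both': np.save('fx.npy',r.x)
E
```

```text
both [540.688   6.319   1.696]
[[1.8, -0.7], [-1.1, -0.7], [0.2, -1.3], [0.5, 1.1], [3.0, 0.4], [1.4, 1.2], [0.6, -2.0], [-0.1, 1.6], [-3.2, -0.6]]
[[-0.2, -0.2], [-0.3, 2.7], [-0.7, -0.9], [1.2, -1.5], [-2.0, 1.1], [-0.9, 0.5], [-1.1, 1.8], [1.3, -1.9], [-0.8, 1.4], [0.9, -2.0], [0.0, 1.4]]
w1 [541.102   5.744   1.697]
[[1.3, -0.5], [-1.6, -0.5], [-0.3, -1.1], [-0.0, 1.3], [2.5, 0.5], [0.9, 1.5], [0.1, -1.8], [-0.6, 1.9], [-3.6, -0.2]]
[[-0.0, -0.0], [-0.0, 0.0], [-0.0, -0.0], [0.0, -0.0], [-0.0, 0.0], [-0.0, 0.0], [-0.0, 0.0], [0.0, -0.0], [-0.0, 0.0], [0.0, -0.0], [-0.0, 0.0]]
w2 [539.486   6.649   1.689]
[[0.0, -0.0], [-0.0, -0.0], [0.0, -0.0], [0.0, 0.0], [0.0, 0.0], [0.0, 0.0], [0.0, -0.0], [0.0, 0.0], [-0.0, -0.0]]
[[0.5, -0.3], [-0.2, 2.7], [-0.2, -1.2], [1.7, -1.6], [-1.6, 0.8], [-0.4, 0.4], [-0.8, 1.2], [1.7, -2.5], [-0.6, 0.6], [1.0, -2.5], [0.0, 0.9]]
z [541.474   5.742   1.694   2.496]
[[0.8, -0.5], [-2.0, -0.8], [-0.8, -1.3], [-0.5, 0.9], [1.8, 0.3], [0.7, 1.0], [-0.0, -2.1], [-0.5, 1.3], [-3.0, -1.0]]
[[0.2, -0.0], [-0.2, 2.4], [-0.3, -1.0], [1.5, -1.5], [-1.5, 0.9], [-0.5, 0.4], [-0.3, 1.5], [2.0, -2.1], [0.2, 1.1], [1.4, -2.4], [0.6, 0.9]]
```

Run:
```python
from fit2 import *
p=np.load('fx.npy')
print('stem pred', (proj(m1,F(p,[(116.5,0,24),(104.5,0,24)]))-[240,190]+.41)*5.6,(proj(m2,F(p,[(116.5,0,24),(64.5,0,24),(104.5,0,24)]))-[40,195]+.41)*5.4)
print(F(p,[(116.5,0,24),(-95,0,22),(0,94,56)]))
c=np.array([(288,512),(547,485)])/7+[235,205]-.43
print('tabs',back(m2,c,82))
b=np.array([(140,345),(620,288)])/7+[235,205]-.43
print('bar',back(m2,b,26)); 
c=np.array([(75,150),(630,72),(655,385),(125,445)])/7+[235,205]-.43
print('stand',back(m2,c,8),back(m2,c,34))
m0=load(0)
c=np.array([(168,228),(60,145),(225,60)])/5+[180,205]-.4
print('hous boss',back(m0,c,28))
h=np.array([(85,110),(135,340),(280,300),(215,75)])/5+[180,205]-.4
print(back(m0,h,24))
for P in [(500,115,100),(470,300,150)]:
  print(solve_ik(P,(np.pi,0,0)),solve_ik(P,(np.pi,0,1.5708)))
```

```text
stem pred [[546.47661566 344.20599496]
 [497.87625569 349.68021468]] [[528.46850443 314.84045129]
 [308.91057393 340.26975989]
 [477.58458403 320.73385224]]
[[526.17151927 121.91100995  24.        ]
 [552.52535242 -87.940665    22.        ]
 [447.42052219  -5.39386215  56.        ]]
tabs [[523.96729861 289.98116868  82.        ]
 [519.35925791 328.87313958  82.        ]]
bar [[526.74218587 267.31467022  26.        ]
 [515.74233235 351.2452139   26.        ]]
stand [[497.26423152 255.64139159   8.        ]
 [482.39490901 354.56648808   8.        ]
 [545.41237454 363.47981977   8.        ]
 [558.01052371 264.25936393   8.        ]] [[485.6718953  256.67810789  34.        ]
 [471.89339955 348.34597111  34.        ]
 [530.28784762 356.60541284  34.        ]
 [541.96178534 264.6638581   34.        ]]
hous boss [[ 500.11855146 -322.34473176   28.        ]
 [ 477.75874068 -347.24488037   28.        ]
 [ 455.85172864 -306.88112991   28.        ]]
[[ 470.40679081 -341.51669822   24.        ]
 [ 534.1183905  -332.82372851   24.        ]
 [ 522.63245941 -295.72118474   24.        ]
 [ 461.35282673 -309.85126875   24.        ]]
[ 0.08211722  0.39006541 -0.4711906   0.70954031  0.         -3.05947543] [ 0.08211722  0.39006541 -0.4711906   0.70954031  0.          1.65290988]
[ 0.43572035  0.40670878 -0.29373164  0.87035591  0.         -2.7058723 ] [ 0.43572035  0.40670878 -0.29373164  0.87035591  0.          2.00651301]
```

Run:
```python
from h import *
for i,P in [(4,(520,345,150)),(3,(515,168,110))]:
    o=(np.pi,0,-1.446)
    bot.move_ptp(P,o); m=imaging.camera_model('wrist'); im=imaging.capture('wrist')
    cv2.imwrite(f'pics/w{i}.png',im); np.savez(f'w{i}.npz',**m)
    print(bot.get_state()['t'],m['position'])
    crop(im,0,0,512,384,1.5,f'pics/w{i}b.png')
```

```text
5.8333 [529.08783823 265.47390854 292.79521802]
6.6417 [524.64721273  89.6180435  253.09388765]
```

View pics/w3b.png

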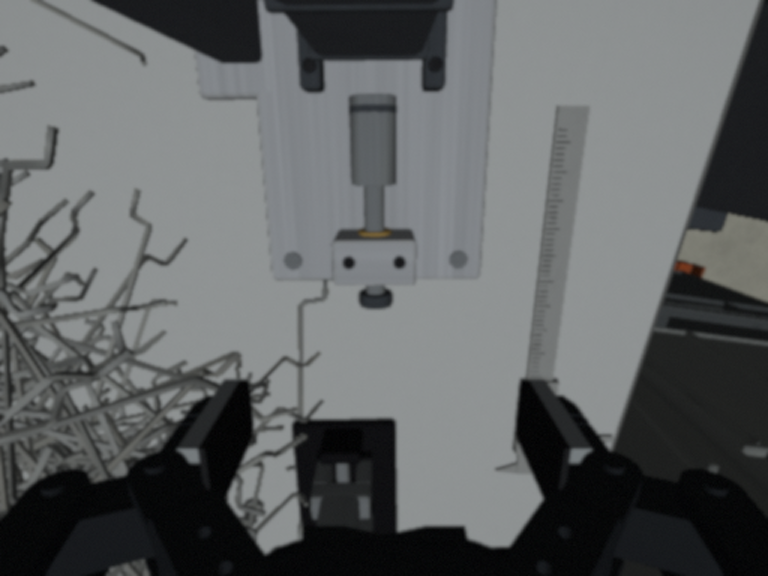

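View pics/w4b.png

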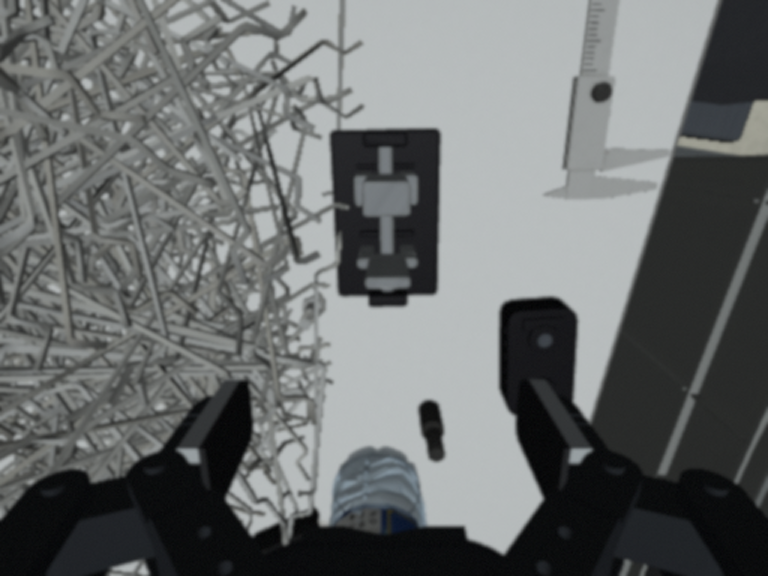

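Run:
```python
from h import *
a=cv2.imread('pics/w3.png'); crop(a,165,40,170,150,4.5,'pics/c3.png')
a=cv2.imread('pics/w4.png'); crop(a,210,75,95,130,4.5,'pics/c4.png')
```

```text
(no output)
```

View pics/c3.png

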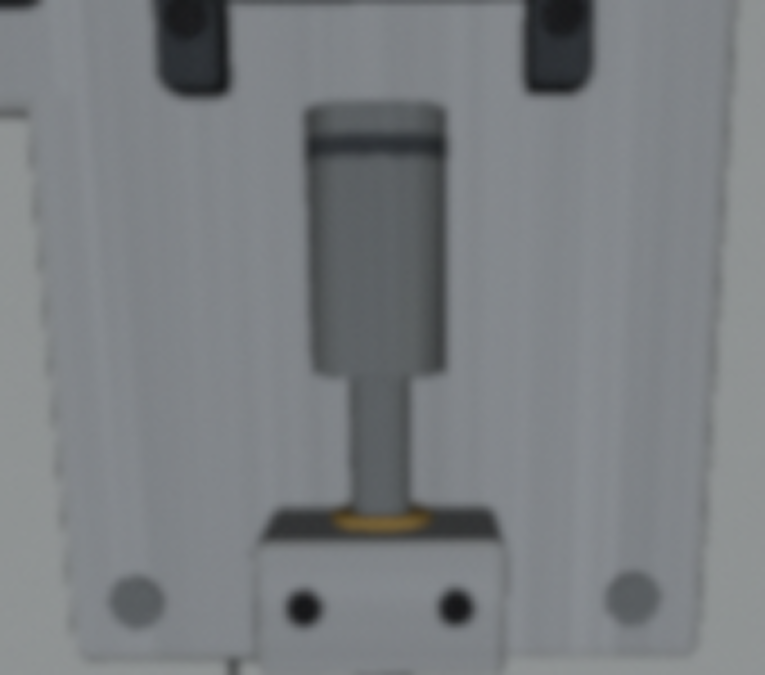

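View pics/c4.png

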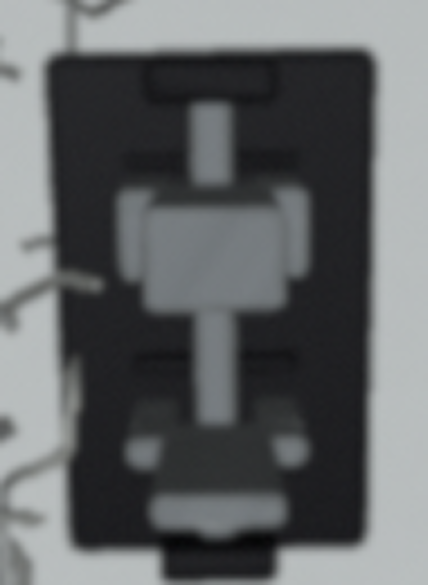

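Run:
```python
from fit2 import *
m3=load(3); m4=load(4)
P3=[(158,58,10),(158,-58,10),(128.5,20,42),(128.5,-20,42),(62,23.25,26),(62,33.25,26),(62,-23.25,26),(62,-33.25,26),(128.5,20,10),(128.5,-20,10)]
u3=np.array([(697,658),(78,660),(505,541),(258,541),(527,94),(592,94),(229,96),(158,96),(500,508),(275,510)])/4.5+[165,40]-.39
for nm,f,x0 in [('w3',lambda p:(proj(m3,F(p,P3))-u3).ravel(),[540,7,1.69]),('w3+z',lambda p:(proj(sh(m3,[0,0,p[3]]),F(p,P3))-u3).ravel(),[540,7,1.69,0])]:
    r=least_squares(f,x0,loss='soft_l1'); print(r.x.round(3)); print(r.fun.reshape(-1,2).round(1).tolist())
    print('stem gap',F(r.x,[(116.5,0,24)]), 'stem px',(proj(m3,F(r.x,[(104.5,0,24),(116.5,0,24),(128.5,0,24)]))-[165,40]+.39)*4.5)
    if nm=='w3':np.save('fx3.npy',r.x)
uv=lambda c:np.array(c)/4.5+[210,75]-.39
t=back(m4,uv([(143,205),(287,205),(287,310),(143,310)]),82); print('thick top',t.round(1),t.mean(0))
print('shoulder',back(m4,uv([(118,188),(310,188),(310,278),(122,280)]),44).round(1))
t=back(m4,uv([(150,492),(288,492),(288,530),(150,530)]),82); print('thin top',t.round(1),t.mean(0))
print('bar',back(m4,uv([(210,105),(217,400)]),26).round(1))
a=np.load('fx.npy');print(F(a,[(116.5,0,24)]))
```

```text
[541.167   7.112   1.704]
[[1.4, 1.4], [-0.9, 2.3], [1.2, 0.8], [-1.0, 1.4], [0.7, -0.8], [1.0, -1.0], [-1.2, -0.5], [-0.1, -0.3], [-0.4, -0.1], [-0.4, -0.1]]
stem gap [[525.66462992 122.57634904  24.        ]] stem px [[381.76756321 377.54825501]
 [382.98528975 451.78118682]
 [384.16350145 523.60528352]]
[541.021   7.194   1.702   4.171]
[[0.1, 0.3], [0.0, 0.8], [0.5, -0.2], [-0.6, 0.2], [0.2, 0.0], [0.2, -0.1], [-0.5, 0.2], [0.9, 0.3], [-0.9, -0.9], [-0.1, -1.0]]
stem gap [[525.79970936 122.69507923  24.        ]] stem px [[381.03708874 378.18306683]
 [382.09005787 452.3966962 ]
 [383.10886195 524.2023613 ]]
thick top [[536.9 283.1  82. ]
 [515.6 280.5  82. ]
 [513.4 296.   82. ]
 [535.2 298.6  82. ]] [525.25041864 289.56041893  82.        ]
shoulder [[542.9 283.9  44. ]
 [509.5 279.8  44. ]
 [507.3 295.3  44. ]
 [540.6 299.8  44. ]]
thin top [[531.  327.3  82. ]
 [509.2 324.6  82. ]
 [508.3 330.9  82. ]
 [530.3 333.6  82. ]] [519.70479516 329.06342187  82.        ]
bar [[528.6 268.4  26. ]
 [520.4 323.3  26. ]]
[[526.17151927 121.91100995  24.        ]]
```

Run:
```python
from h import *
o=(np.pi,0,1.70)
bot.movel((515,168,150),max_speed=300)
bot.move_ptp((525.3,289.6,120),o); bot.grip(0.5,60)
bot.movel((525.3,289.6,51),max_speed=120,threshold=12)
print(bot.get_state()['tcp_pos'],bot.get_state()['t'])
bot.grip(0.0,60); s=bot.get_state(); print(s['opening'],s['contact_force'],s['tcp_pos'])
bot.movel((525.3,289.6,140),max_speed=150)
s=bot.get_state(); print(s['t'],s['opening'],s['contact_force'],s['tcp_pos'])
im=imaging.capture('wrist'); crop(im,0,0,512,384,1.5,'pics/g1.png'); crop(imaging.capture('scene'),150,130,130,160,3.5,'pics/g1s.png')
```

```text
[525.68941392 289.76195079  51.39949728] 10.95
0.24549708844781 [-0.50913753 -0.04131729  3.96967492] [526.30037925 289.99383412  52.22819251]
12.0083 0.2511121638554722 [ 0.07216548  0.87965785 -1.13393194] [524.51195739 289.25216971 138.99552097]
```

View pics/g1.png

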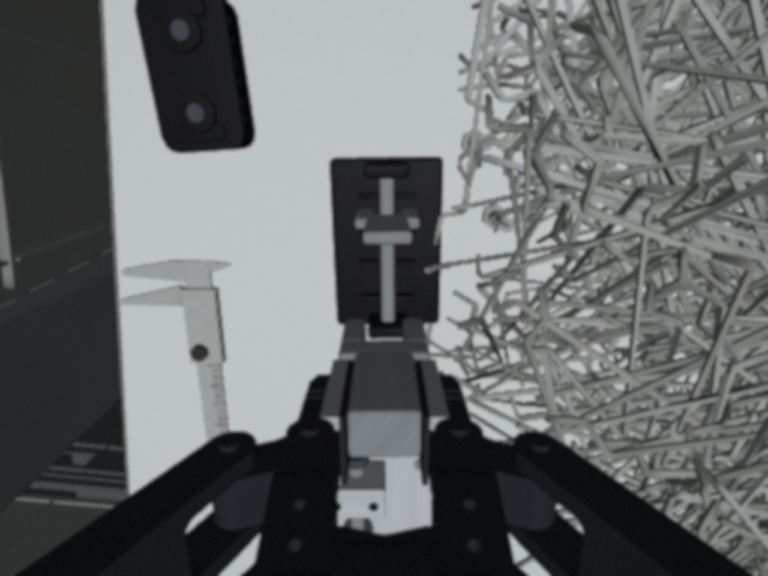

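View pics/g1s.png

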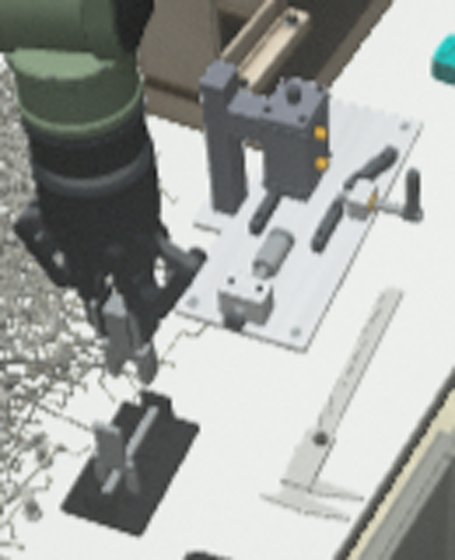

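Run:
```python
from h import *
o=(np.pi,0,1.703)
bot.movel((525.9,123.0,140),rot=o,max_speed=200)
bot.movel((525.9,123.0,92),max_speed=100)
s=bot.get_state(); print(s['t'],s['opening'],s['contact_force'],s['tcp_pos'],s['orientation'])
m=imaging.camera_model('wrist'); np.savez('w5.npz',**m)
im=imaging.capture('wrist'); cv2.imwrite('pics/w5.png',im); crop(im,150,180,220,180,3.5,'pics/g2.png'); crop(imaging.capture('scene'),180,130,100,110,5.5,'pics/g2s.png')
```

```text
13.725 0.24878528904546 [ 1.22811343e-03 -2.68744566e-02 -1.52063995e+00] [526.05363251 123.40787104  92.12802336] [ 3.14151069e+00 -3.85089038e-05  1.70367027e+00]
```

View pics/g2.png

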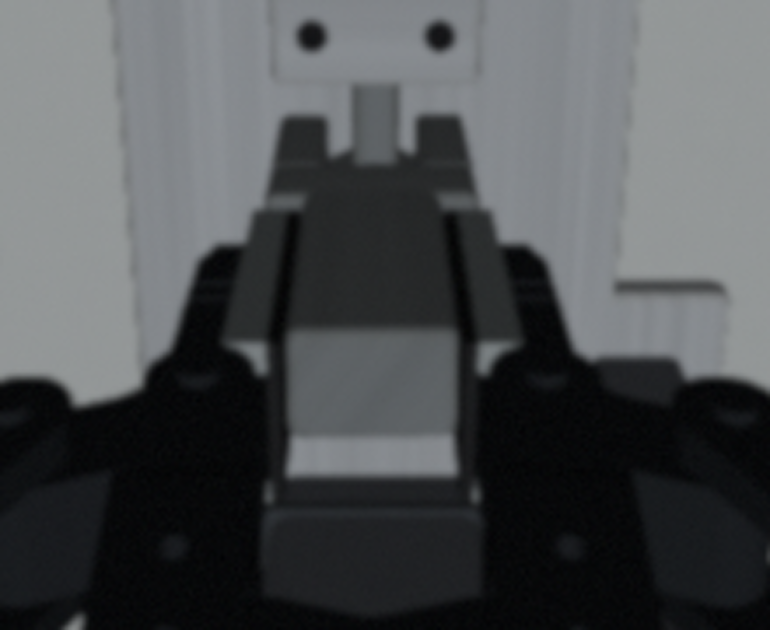

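View pics/g2s.png

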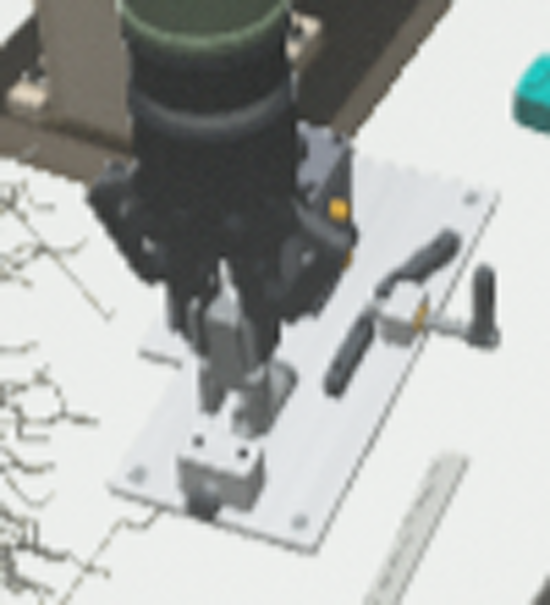

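Run:
```python
from h import *
hit=bot.movel((525.9,123.0,49),max_speed=50,threshold=8)
s=bot.get_state(); print(hit,s['t'],s['opening'],s['contact_force'],s['tcp_pos'])
im=imaging.capture('wrist'); crop(im,150,180,220,180,3.5,'pics/g3.png'); crop(imaging.capture('scene'),180,130,100,110,5.5,'pics/g3s.png')
```

```text
True 14.5333 0.24669963491507593 [-1.46350067 -0.63271802  4.51695168] [525.30381161 122.92038777  54.2374465 ]
```

View pics/g3.png

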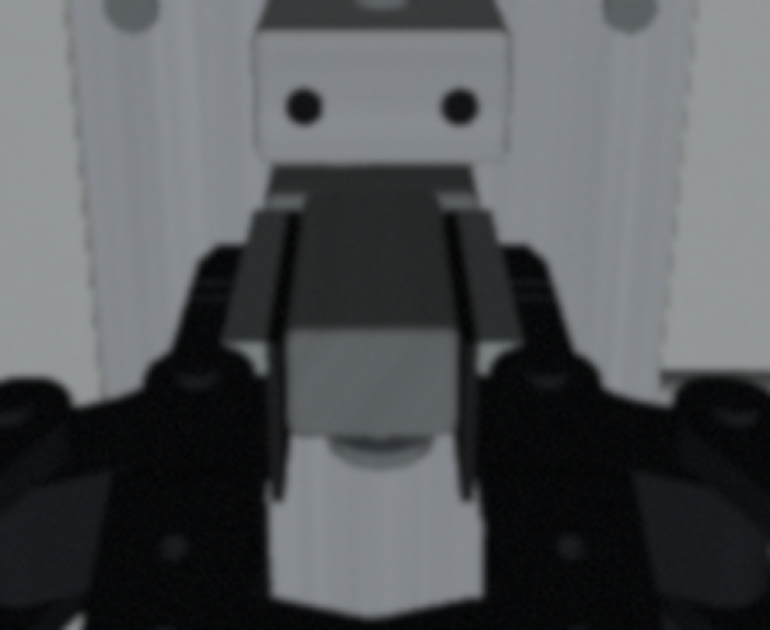

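View pics/g3s.png

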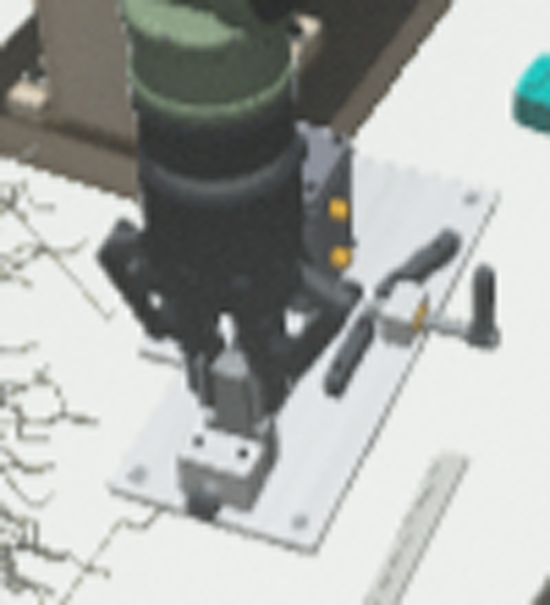

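Run:
```python
from h import *
bot.grip(0.5); 
p=bot.get_state()['tcp_pos']
bot.movel((p[0],p[1],175),max_speed=200)
bot.move_ptp((515,185,175),(np.pi,0,-1.446))
m=imaging.camera_model('wrist'); np.savez('w6.npz',**m)
im=imaging.capture('wrist'); cv2.imwrite('pics/w6.png',im); crop(im,165,60,170,150,4.5,'pics/g4.png');print(bot.get_state()['t'])
```

```text
18.3333
```

View pics/g4.png

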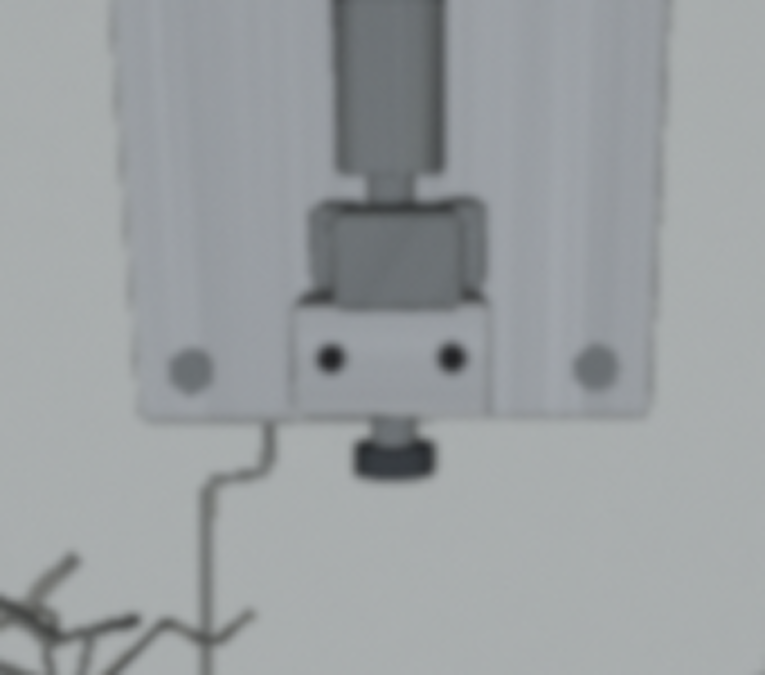

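Run:
```python
from h import *
from fit import F,load
m=load(6); p=np.load('fx3.npy')
t=back(m,np.array([(335,212),(462,210),(465,308),(335,310)])/4.5+[165,60]-.39,84).mean(0)
c,s=np.cos(p[2]),np.sin(p[2]); d=t[:2]-p[:2]; print('spacer in fixture',c*d[0]+s*d[1],-s*d[0]+c*d[1])
bot.move_ptp((430,0,250),(np.pi,0,-0.7))
bot.grip(1.0)
bot.move_ptp((499,-322,150),(np.pi,0,0.19))
m=imaging.camera_model('wrist'); np.savez('w7.npz',**m)
im=imaging.capture('wrist'); cv2.imwrite('pics/w7.png',im); crop(im,156,70,200,180,4,'pics/h1.png');s=bot.get_state();print(s['t'],s['tcp_pos'],s['qpos'])
```

```text
spacer in fixture 116.64777535354435 1.7638400292417344
23.9583 [ 499.03413374 -321.89004062  150.05781915] [-6.97137837e-01  4.68933566e-01 -1.92958173e-01  9.08863888e-01
  1.73605442e-05  2.25420773e+00]
```

View pics/h1.png

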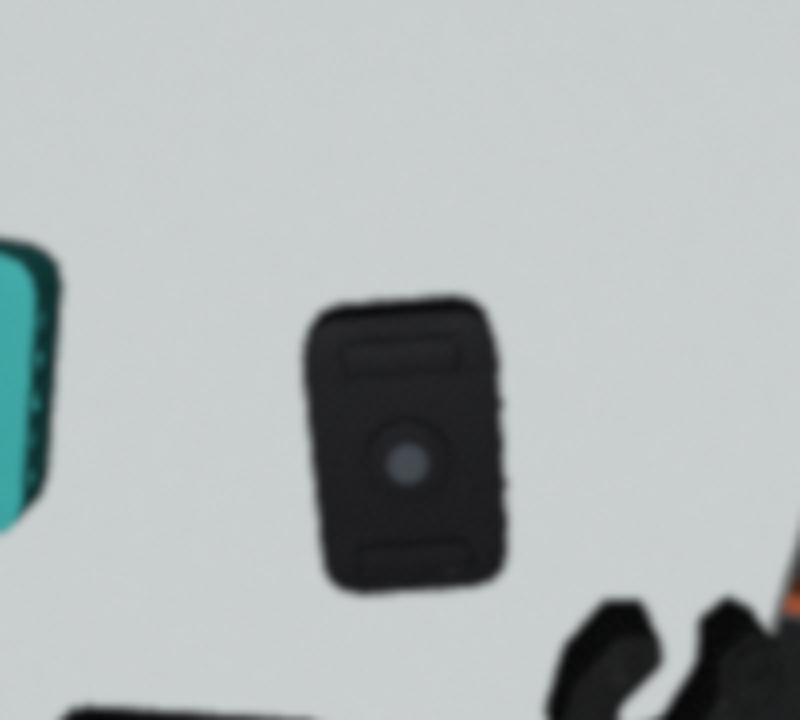

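Run:
```python
from h import *
from fit import load
m=load(7)
u=lambda c:np.array(c)/4.+[156,70]-.375
P=back(m,u([(307,370),(322,560),(497,370),(507,560)]),24); print(P)
Q=back(m,u([(325,305),(480,297),(345,591),(495,583)]),24);print(Q)
print(back(m,u([(407,465)]),28), np.arctan2(*(P[0]-P[1])[[1,0]]),np.arctan2(*(P[2]-P[3])[[1,0]]),np.arctan2(*(Q[0]-Q[1])[[1,0]]),np.arctan2(*(Q[2]-Q[3])[[1,0]]))
p=np.load('fx3.npy')
def Rw(lean,flip=False):
    c,s=np.cos(lean),np.sin(lean)
    M=np.array([[c,0,s],[0,-1,0],[s,0,-c]])
    if flip: M=M@np.diag([-1,-1,1])
    return R.from_euler('z',p[2]).as_matrix()@M
from fit import F
for fl in (0,1):
  for x in (-145,-60,6.5):
    o=R.from_matrix(Rw(np.radians(42),fl)).as_euler('xyz'); t=F(p,[(x,0,22)])[0]
    print(fl,x,t,o,solve_ik(t,o))
t=F(p,[(-97,0,14)])[0]
for y in (1.703,1.703-np.pi): print(t,solve_ik(t,(np.pi,0,y)))
```

```text
[[ 516.48404243 -296.35787054   24.        ]
 [ 472.44429446 -307.24639287   24.        ]
 [ 524.42929375 -337.96353847   24.        ]
 [ 480.57912014 -349.85456357   24.        ]]
[[ 531.52292667 -297.85604515   24.        ]
 [ 539.61047987 -330.87244076   24.        ]
 [ 465.73393461 -313.9045345    24.        ]
 [ 474.37641004 -348.31617943   24.        ]]
[[ 500.14487248 -322.1875608    28.        ]] 0.24238222353941719 0.2648057016384592 1.8110217764725571 1.8168567983649997
0 -145 [ 560.46128372 -136.59819231   22.        ] [ 3.14159265 -0.73303829  1.70425777] [-0.63081032  0.95607685  0.11096368  1.28290777  0.50411914  0.65945208]
0 -60 [549.15070792 -52.35407753  22.        ] [ 3.14159265 -0.73303829  1.70425777] [-0.53193624  0.87250624 -0.0749972   1.13064255  0.55434425  0.75814885]
0 6.5 [540.30184567  13.55455344  22.        ] [ 3.14159265 -0.73303829  1.70425777] [-0.44311998  0.81799838 -0.19444497  1.01466621  0.59553662  0.85193459]
1 -145 [ 560.46128372 -136.59819231   22.        ] [ 3.14159265  0.73303829 -1.43733488] [-0.63081032  0.95607685  0.11096368  1.28290777  0.50411914 -2.48214057]
1 -60 [549.15070792 -52.35407753  22.        ] [ 3.14159265  0.73303829 -1.43733488] [-0.53193624  0.87250624 -0.0749972   1.13064255  0.55434425 -2.3834438 ]
1 6.5 [540.30184567  13.55455344  22.        ] [ 3.14159265  0.73303829 -1.43733488] [-0.44311998  0.81799838 -0.19444497  1.01466621  0.59553662 -2.28965806]
[554.07413503 -89.02504514  14.        ] [-0.29084292  0.58090073 -0.41754188  0.57235371  0.          1.14774973]
[554.07413503 -89.02504514  14.        ] [-0.29084292  0.58090073 -0.41754188  0.57235371  0.         -1.99384292]
```

Run:
```python
from h import *
o=(np.pi,0,0.247)
bot.grip(0.78,40)
bot.movel((500,-322.3,60),rot=o,max_speed=200)
hit=bot.movel((500,-322.3,6),max_speed=100,threshold=10)
s=bot.get_state(); print(hit,s['tcp_pos'],s['contact_force'])
bot.grip(0.0,40); s=bot.get_state(); print(s['opening'],s['tcp_pos'],s['contact_force'])
bot.movel((500,-322.3,90),max_speed=200)
s=bot.get_state(); print(s['opening'],s['t'],s['contact_force'])
im=imaging.capture('wrist'); crop(im,0,0,512,384,1.5,'pics/h2.png')
```

```text
False [ 500.40116366 -322.6375462     6.5580072 ] [ 0.150728   -0.10223916 -0.41337089]
0.5038179805649059 [ 500.76360341 -322.94463071    7.16926731] [-0.13310284 -0.5705885   4.96179616]
0.4986937245242791 26.4833 [-0.75074479 -0.57681922 -0.08847878]
```

View pics/h2.png

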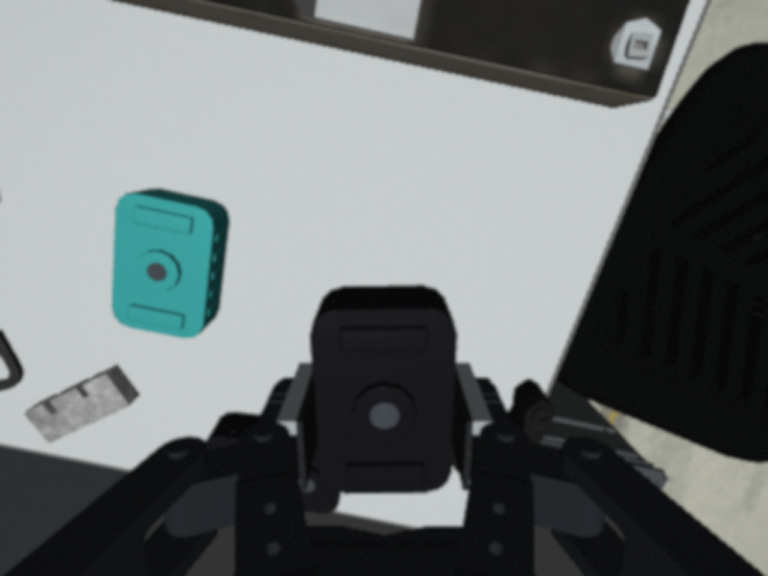

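Run:
```python
from h import *
t=cv2.imread('pics/top0.png'); crop(t,255,50,140,150,4.5,'pics/p1.png')
s=cv2.imread('pics/scene0.png'); crop(s,160,0,150,190,3.9,'pics/p2.png')
```

```text
(no output)
```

View pics/p1.png

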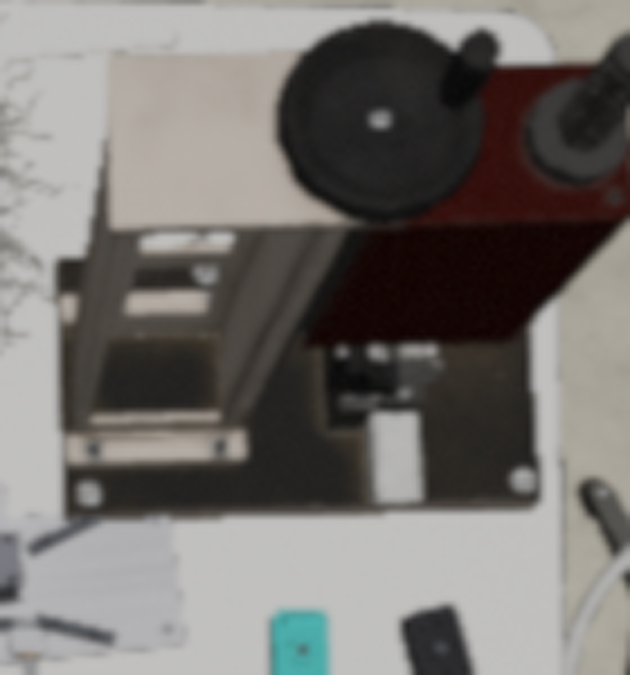

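View pics/p2.png

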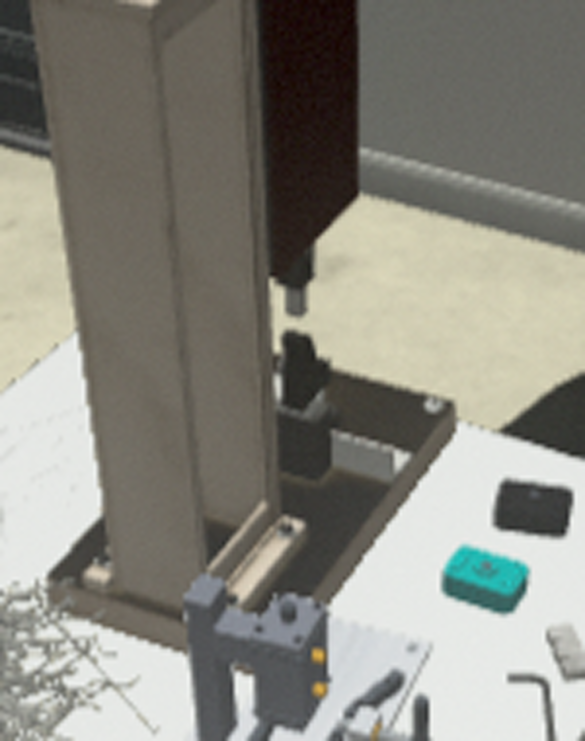

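Run:
```python
from h import *
from fit import F
m=imaging.camera_model('top'); p=np.load('fx3.npy')
u=lambda c:np.array(c)/4.5+[255,50]-.39
for z in (0,20,35): print(back(m,u([(70,515),(530,503)]),z))
print(back(m,u([(95,425),(220,425)]),40))
print('plate',F(p,[(-125,-58,10),(-97,-47,14)]))
m1=dict(np.load('w0.npz'))
for z in(0,20,35): print('w0',back(m1,np.array([(245,472),(540,462)])/1.5,z))
```

```text
[[ 603.24370155  -34.29090993    0.        ]
 [ 622.77373741 -403.04853975    0.        ]]
[[ 599.13265764  -33.38537395   20.        ]
 [ 618.41499982 -397.46615975   20.        ]]
[[ 596.0493747   -32.70622197   35.        ]
 [ 615.14594663 -393.27937475   35.        ]]
[[ 667.73777152  -50.71981206   40.        ]
 [ 670.2988579  -149.065349     40.        ]]
plate [[ 615.28419126 -109.05824299   10.        ]
 [ 600.65617497  -82.77096205   14.        ]]
w0 [[ 618.4105128  -402.87042901    0.        ]
 [ 607.56419358 -122.6754348     0.        ]]
w0 [[ 601.8776885  -395.51744048   20.        ]
 [ 591.62980811 -130.78202849   20.        ]]
w0 [[ 589.47807028 -390.00269908   35.        ]
 [ 579.679019   -136.86197376   35.        ]]
```

Run:
```python
from h import *
from fit import F
p=np.load('fx3.npy'); t=F(p,[(-97,1,0)])[0]
o=(np.pi,0,1.703)
print(solve_ik((t[0],t[1],90),o))
bot.move_ptp((t[0],t[1],90),o)
hit=bot.movel((t[0],t[1],13),max_speed=90,threshold=8)
s=bot.get_state(); print(hit,s['tcp_pos'],s['contact_force'],s['t'])
bot.grip(0.62)
bot.movel((t[0],t[1],110),max_speed=200)
m=imaging.camera_model('wrist'); np.savez('w8.npz',**m)
im=imaging.capture('wrist'); cv2.imwrite('pics/w8.png',im); crop(im,0,0,512,384,1.5,'pics/h3.png')
s=bot.get_state(); print(s['t'],s['opening'],s['qpos'])
```

```text
[-0.29158417  0.47712335 -0.35628826  0.73738471  0.          1.14700848]
True [551.87730987 -89.34622087  16.49374809] [ 0.46430677 -0.43228388  1.05135741] 28.2833
29.2083 0.6171001877720103 [-2.91591153e-01  4.57519767e-01 -3.32507973e-01  7.86954104e-01
  1.83301162e-07  1.14733148e+00]
```

View pics/h3.png

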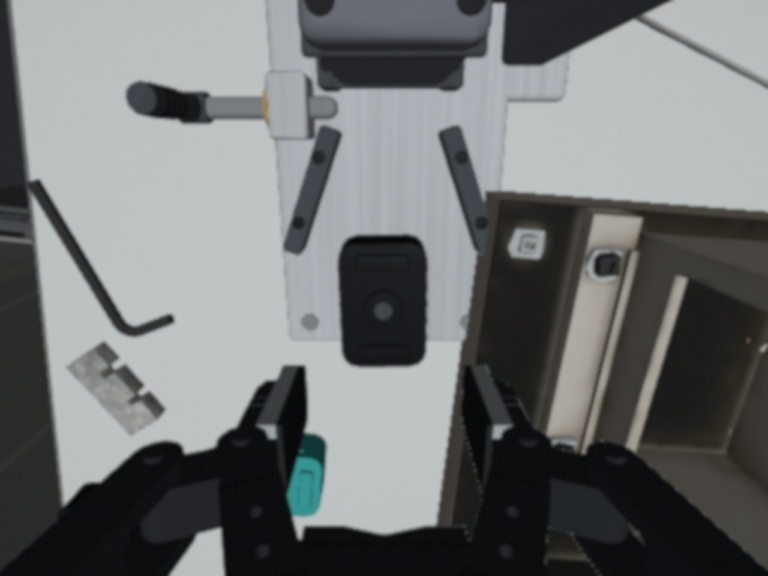

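```bash
cat >> h.py <<'E'
from fit import F
p=np.load('fx3.npy')
def Rl(deg):
    a=np.radians(deg); c,s=np.cos(a),np.sin(a)
    return R.from_matrix(R.from_euler('z',p[2]).as_matrix()@np.array([[c,0,s],[0,-1,0],[s,0,-c]])).as_euler('xyz')
def W(x,y,z): return F(p,[(x,y,z)])[0]
def fx(P): return (R.from_euler('z',-p[2]).as_matrix()@(np.array(P)-[p[0],p[1],0]))
E
sed -i 's/^from h import \*/import numpy as np, cv2\nfrom bench import bot, solve_ik, imaging/' fit.py
python3 - <<'E'
import re
s=open('fit.py').read()
s=s.replace("import numpy as np, cv2\n","import numpy as np, cv2\n",1)
if 'def proj' not in s: s=s.replace("from scipy.optimize","import sys\nfrom scipy.optimize",1)
open('fit.py','w').write(s)
E
python3 - <<'E'
from h import *
o=Rl(38); print(o,solve_ik(W(-155,0,70),o),solve_ik(W(-155,0,19.5),o),solve_ik(W(0,0,19.5),o), fx(W(1,2,3)))
bot.grip(0.0)
bot.move_ptp(W(-155,0,75),o)
bot.movel(W(-155,0,19.5),max_speed=120)
s=bot.get_state(); print(fx(s['tcp_pos']),s['t'],s['contact_force'])
hit=bot.movel(W(-100,0,19.5),max_speed=60,threshold=12)
s=bot.get_state(); print(hit,fx(s['tcp_pos']),s['t'],s['contact_force'])
im=imaging.capture('wrist'); crop(im,0,0,512,384,1.5,'pics/k1.png'); crop(imaging.capture('scene'),190,110,150,130,4.5,'pics/k1s.png')
E
```

```text
[ 3.14159265 -0.66322512  1.70425777] [-0.62409127  0.86096018  0.09827931  1.30081203  0.46373333  0.6946388 ] [-0.62409127  0.92088343  0.07689236  1.21950184  0.46373333  0.6946388 ] [-0.42925     0.78344548 -0.22393403  0.95832278  0.54771013  0.89580426] [1. 2. 3.]
[-154.27555534   -0.41764991   20.25373183] 30.9417 [-0.59129723  0.61354566  1.54159831]
False [-1.00166375e+02 -2.14402718e-02  1.94112936e+01] 32.0083 [-0.25110989  0.45536652  0.79326914]
```

View pics/k1.png

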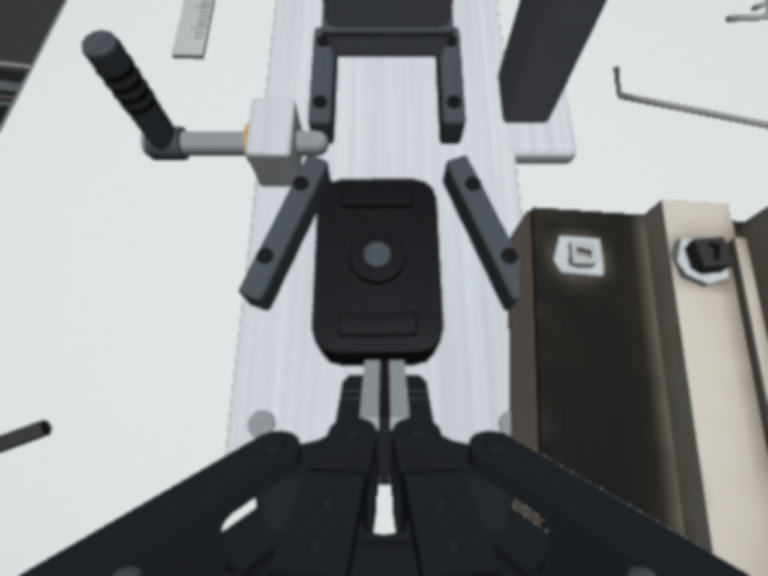

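View pics/k1s.png

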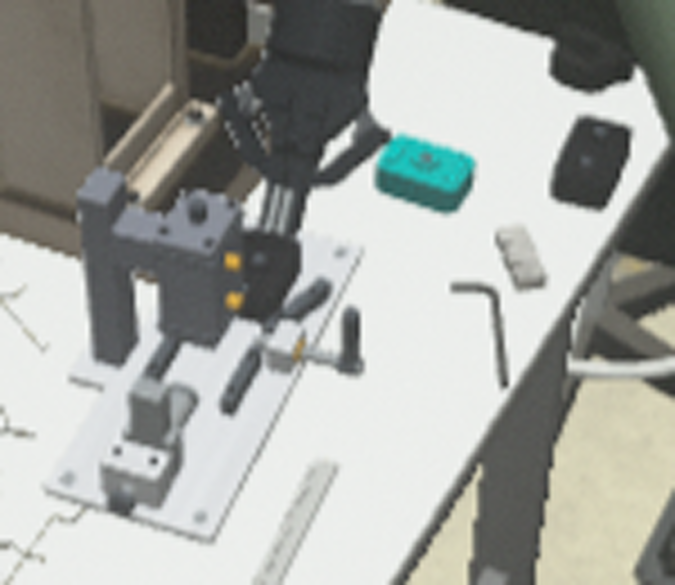

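Run:
```python
from h import *
for x,v,th in ((-45,50,12),(-12,40,12)):
    hit=bot.movel(W(x,0,19.5),max_speed=v,threshold=th)
    s=bot.get_state(); print(hit,fx(s['tcp_pos']),s['t'],fx(s['contact_force']+[p[0],p[1],0]))
    if hit: break
im=imaging.capture('wrist'); crop(im,0,0,512,384,1.5,'pics/k2.png')
```

```text
False [-45.17962901   0.07388326  19.47888918] 33.3583 [-0.22720347  0.21784486 -0.21056166]
False [-11.96736802   0.08919025  19.50323273] 34.3333 [-0.60253117  0.0406326   0.28085301]
```

View pics/k2.png

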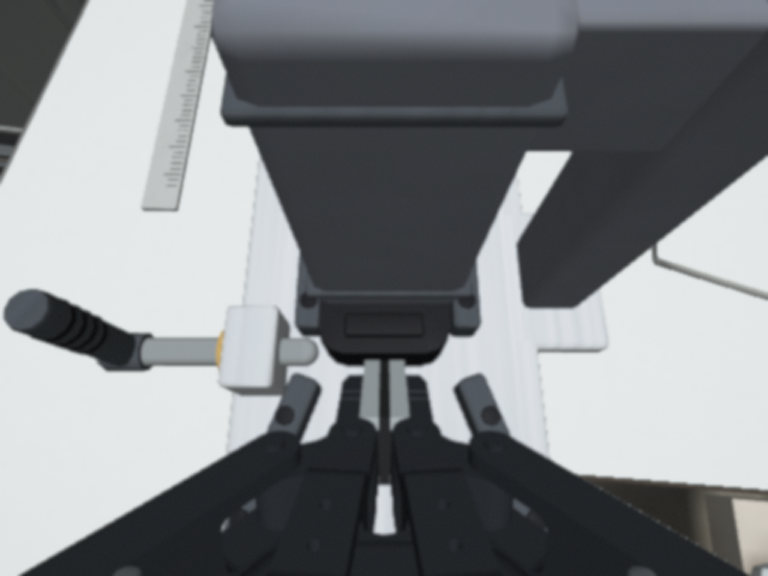

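Run:
```python
from h import *
hit=bot.movel(W(3,0,19.5),max_speed=20,threshold=10)
s=bot.get_state(); print(hit,fx(s['tcp_pos']),s['t'],fx(s['contact_force']+[p[0],p[1],0]))
bot.dwell(0.2); s=bot.get_state(); print(fx(s['tcp_pos']),fx(s['contact_force']+[p[0],p[1],0]))
im=imaging.capture('wrist'); crop(im,0,0,512,384,1.5,'pics/k3.png');crop(imaging.capture('scene'),190,110,100,130,4.5,'pics/k3s.png')
```

```text
True [-1.59572119 -0.2511471  19.19778304] 34.975 [-2.90952623  0.17142941  2.5772237 ]
[-1.5861859  -0.05677329 18.78134027] [-1.96284374 -0.65278683  0.6361967 ]
```

View pics/k3.png

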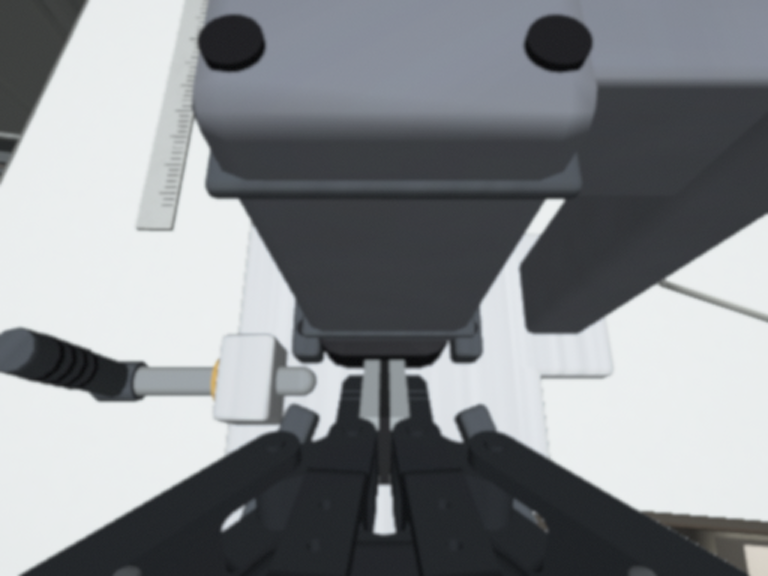

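View pics/k3s.png

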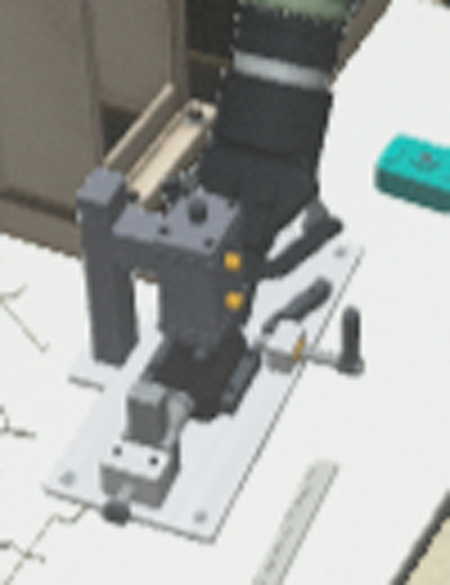

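Run:
```python
from h import *
hit=bot.movel(W(4,0,19),max_speed=20,threshold=16)
s=bot.get_state(); print(hit,fx(s['tcp_pos']),s['t'],fx(s['contact_force']+[p[0],p[1],0]))
hit=bot.movel(W(-40,0,22),max_speed=150)
bot.movel(W(-70,0,120),max_speed=250)
bot.move_ptp((430,0,230),(np.pi,0,0.13)); 
s=bot.get_state(); print(s['t'],s['contact_force'])
# view spacer/stop from +x end
bot.move_ptp((470,10,180),(np.pi,0,3.27))
m=imaging.camera_model('wrist'); np.savez('w9.npz',**m)
im=imaging.capture('wrist'); cv2.imwrite('pics/w9.png',im); crop(im,0,0,512,384,1.5,'pics/k4.png'); print(bot.get_state()['t'])
```

```text
True [-1.59202165 -0.20551811 18.41078514] 35.525 [-3.28196502  0.33695219  3.36810217]
38.2667 [ 0.5792687   0.71374869 -0.98624557]
40.9333
```

View pics/k4.png

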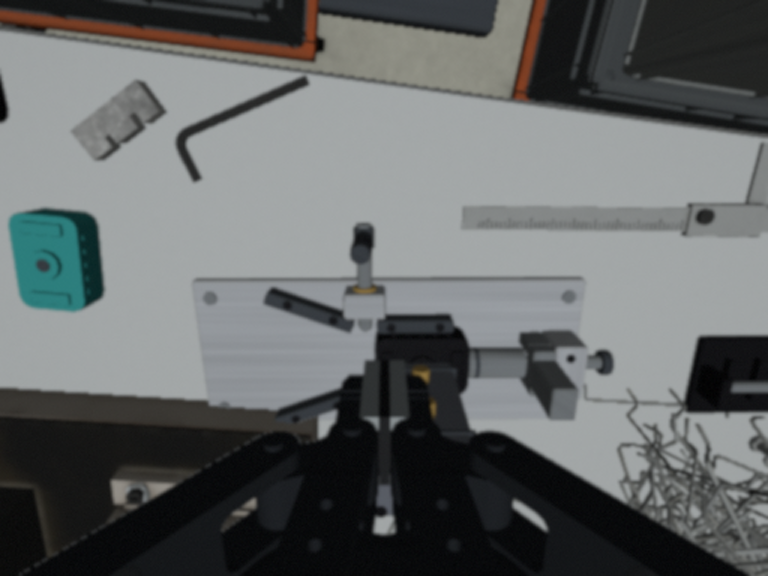

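Run:
```python
from h import *
o=(np.pi,0,p[2]+np.pi/2)
bot.move_ptp(W(0,130,110),o)
bot.movel(W(0,130,50),max_speed=150)
hit=bot.movel(W(0,73,50),max_speed=40,threshold=14)
s=bot.get_state(); print(hit,fx(s['tcp_pos']),s['t'],fx(s['contact_force']+[p[0],p[1],0]))
hit2=bot.movel(W(0,70,50),max_speed=20,threshold=18)
s=bot.get_state(); print(hit2,fx(s['tcp_pos']),s['t'],fx(s['contact_force']+[p[0],p[1],0]))
im=imaging.capture('wrist'); crop(im,0,0,512,384,1.5,'pics/b1.png');crop(imaging.capture('scene'),190,110,110,130,4.5,'pics/b1s.png')
```

```text
True [ 0.14792736 80.33474115 49.08722153] 43.1583 [-0.16857681  0.45499605  0.49616151]
True [ 0.41718126 80.4905674  48.40972571] 43.55 [ 0.0237339  -1.02627913 -0.07835865]
```

View pics/b1.png

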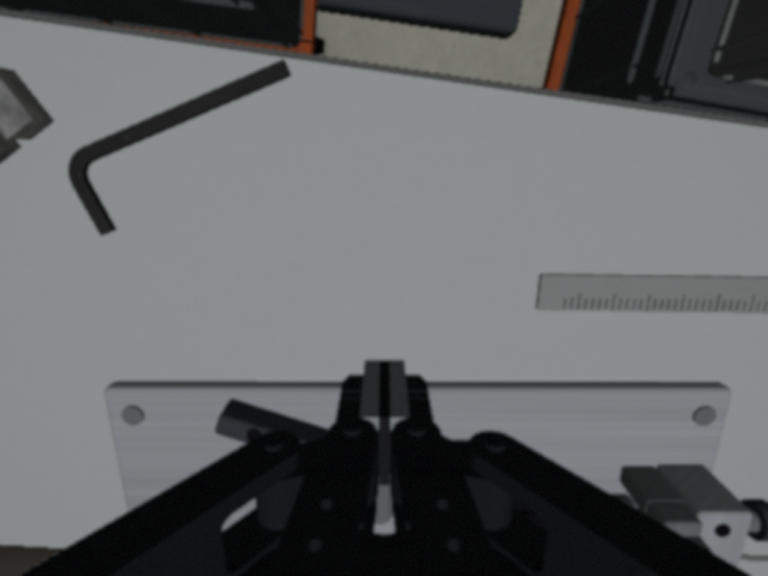

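View pics/b1s.png

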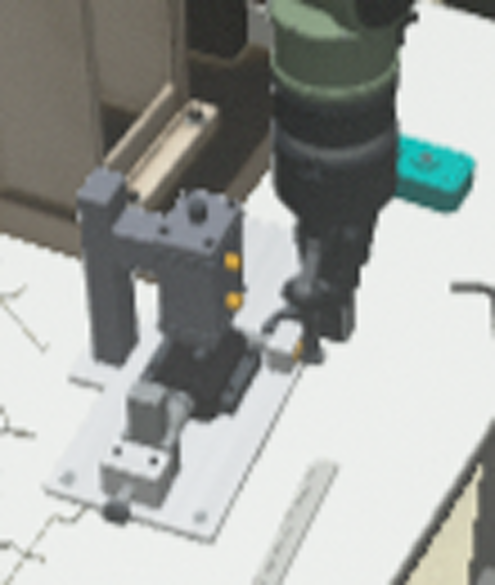

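Run:
```python
from h import *
bot.movel(W(0,130,50),max_speed=150)
bot.movel(W(-10,130,150),max_speed=250)
bot.move_ptp(W(-85,5,140),Rl(20))
im=imaging.capture('wrist'); cv2.imwrite('pics/w10.png',im); m=imaging.camera_model('wrist'); np.savez('w10.npz',**m)
crop(im,0,0,512,384,1.5,'pics/e1.png')
crop(imaging.capture('scene'),190,110,110,130,4.5,'pics/e1s.png'); print(bot.get_state()['t'])
```

```text
45.9833
```

View pics/e1.png

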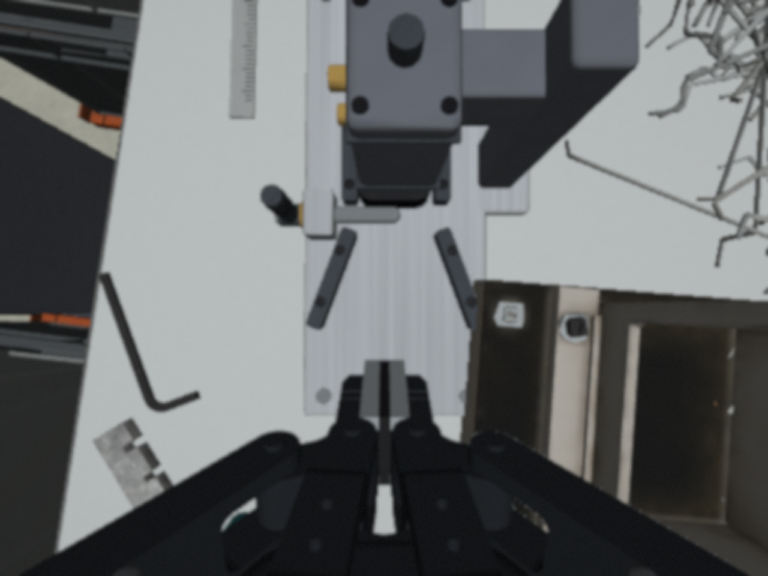

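View pics/e1s.png

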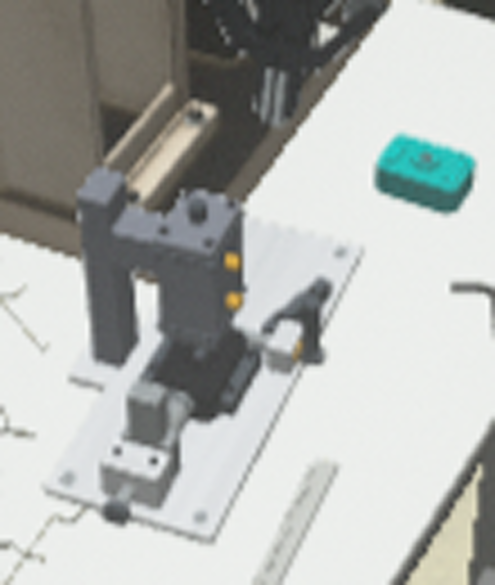

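Run:
```python
from h import *
m=dict(np.load('w10.npz')); print(fx(back(m,[(399/1.5,214/1.5)],22)[0]), proj(m,[W(6.5,0,34),W(6.5,0,10),W(0,-3,22)])*1.5)
im=cv2.imread('pics/w10.png'); crop(im,215,100,80,65,9,'pics/e2.png')
im=cv2.imread('pics/w9.png'); crop(im,235,195,180,95,4.4,'pics/e3.png')
m9=dict(np.load('w9.npz'))
print((proj(m9,[W(6.5,22,34),W(72.5,22,34),W(112.5,0,35),W(112.5,17,46),W(128.5,17,46),W(128.5,20,42)])-[235,195])*4.4)
```

```text
[-0.27540626 -2.85193892 22.        ] [[394.77958561 198.34749139]
 [393.89878221 207.23675489]
 [399.24185797 213.55168975]]
[[ 66.04092851 138.69151861]
 [348.97070744 136.94057644]
 [513.26354276 222.61007727]
 [534.56936847 177.93366407]
 [605.46066149 177.50005271]
 [600.59094449 157.85377226]]
```

View pics/e2.png

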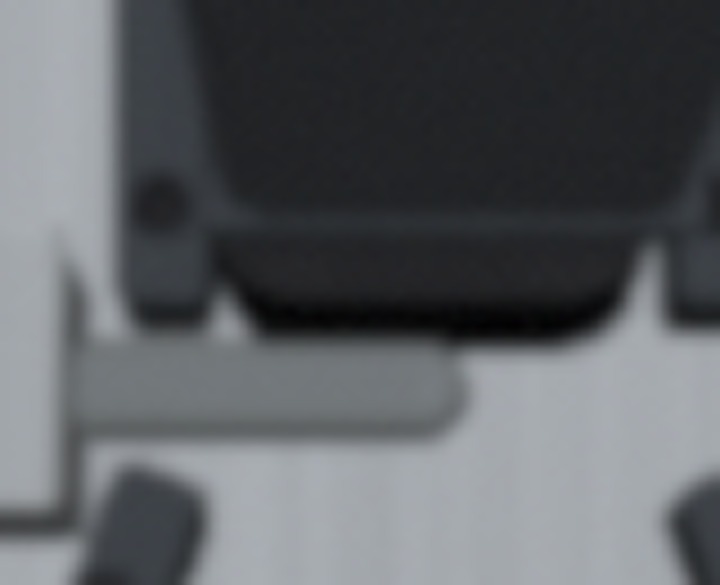

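View pics/e3.png

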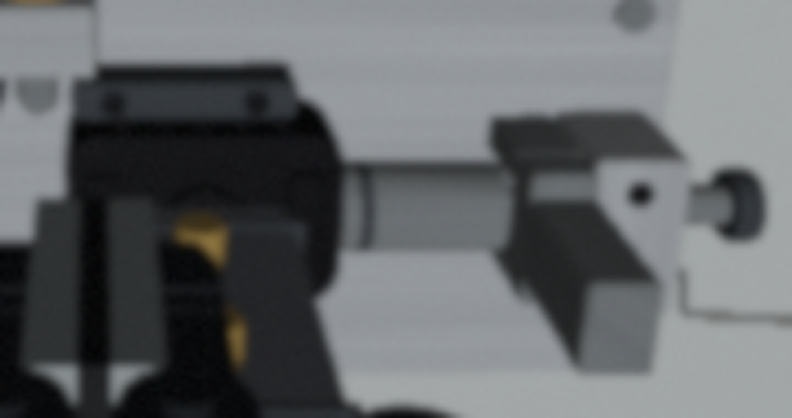

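Run:
```python
from h import *
print(bot.sign_off(), bot.get_state()['t'])
```

```text
the job is handed in; nothing more can be done
the job is handed in; nothing more can be done
```

The fixture is set up for the short black housing, and I handed the job in at about 46 s of the 72 s allowed. No verdict comes back from the hand-in.

**What I did**
- I put the thick spacer from the stand astride the stop's stem, feet on the plate.
- I laid the short one-boss housing before the guides and pushed it home with the tool leaned back 38°.
- I slid the lock bolt in from behind its handle.

**Last checks**
- **Spacer:** after release it stood upright on the plate, at about x 116.6 mm and y 1.8 mm. After the push, the picture shows it tight between the stop head and the block.
- **Housing:** a second, harder push moved it no further, so it is against the hard stop. In the picture its ends are within about 2 mm of the predicted home position, and its middle is within about 0.5 mm.
- **Bolt:** its end measures 2.9 mm past the centreline, where fully in is 3 mm. A second push moved it no further.
- **Other parts:** I did not touch the thin spacer, the longer housings or the turquoise look-alike. After the thick spacer was lifted, a picture showed the thin one still standing. I did not re-measure the others at the end.
- **Robot:** at hand-in the gripper was clear of everything.

No check failed. The only disagreement was in the camera measurements: the fixture edges fitted with errors of up to about 3 pixels. I worked around this by fitting its pose again from a closer view.

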